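# Check that the torch lever stops short of its handle

### The arm

A 7-joint arm with a two-finger parallel gripper is mounted at the origin on a cart in front of the work surface, level with it; the furniture and walls round the work are solid. World frame = base frame: x ahead of the robot, y to its left, z up, the work surface at z = 0. Lengths are in mm, angles in rad, forces in N, time in s.
With the tool pointing down it reaches from about 400 to 925 mm from the base axis. Payload 5.6 kg.
Tool frame: the origin (TCP) lies midway between the tips of the shut fingers; the grasp point (between the pads) lies 19 mm behind it; z points along the fingers, y is the line along which they close (so a half turn about z gives the same grasp; the last joint's range is limited). The gripper opens to 85 mm and grips with 20 to 120 N. Pads are 22 mm wide; open, the fingers measure 114 mm over their backs; the gripper's body (76 mm by 85 mm) begins 54 mm behind the grasp point. The pads swing forward as they close: fully open they stand 13 mm farther back than shut.
Start: joints at [-1.262, 0.468, -0.012, 1.603, 0.006, 1.071, -0.056], TCP at [224.023, 610.182, 231.29] pointing down, gripper open.
Joint ranges: [-2.53, 2.53], [-0.31, 2.02], [-1.57, 1.55], [0.28, 2.44], [-1.29, 4.43], [0.15, 1.84], [-2.92, 2.92]. Speed limits (rad/s): [2.57, 2.57, 3.14, 3.14, 3.14, 3.14, 3.14].

### API

Orientations are given as a rotation vector (axis times angle).
In Python, from workcell import sense, get_image, close_job, masks_of, tip_of gives the robot as it stands. The module is installed in compiled form; this text tells all that it offers.
- The arm moves only by the shell command python3 -m jog 'ROWS' [FORCE]. ROWS is a JSON object of lists of equal length, an entry for each row: "hand": the finger opening in m, from 0 to 0.0854; "slide": the shift along the world's x, y, z in m, a list of three; "rot": the turn, a rotation vector about the world's x, y, z in degrees, a list of three. A call has 1 to 20 rows; each row shifts and turns the commanded pose from where the row before left it; what a row does not reach is not made up. A row lasts 1/10 s, in which the tool goes at most 50 mm and 8.59 degrees, less where a joint would pass 70% of its speed; a pose out of reach is approached as far as the arm can. A call with a gripper value outside its range is refused whole. The fingers move at their own pace and stop on an object; FORCE is the grip in N (left out, the last holds). Time passes only in rows, so rows that do not move let the fingers close. It gives the time, the measured TCP pose, the force, the opening and the grip force at its end, in the units of the state.
- sense(): the state, without advancing time (a new reading comes with each control period).
- get_image(name): name is "scene" or "top"; returns a dict with "frame" (420x560x3 uint8, red, green, blue), "camera_matrix" (3x3 intrinsics, pixels), "origin" and "attitude" of the camera in the world. Camera axes: x right, y down, z forward; pixel columns grow to the right and rows downward; lengths in mm; the calibration is good to about 2 mm. A picture is of the moment at which its call begins. There is no depth.
- close_job(): hands the job in; it is judged then, once.
Trained networks look in the newest picture that a camera, given by its name, has taken for a name from the list of things; names that differ only in an ending like _2 or _b are one class to them, and where a whole thing is asked for, a point or a joint stands for the part that bears it (a point fixed in the world has none). Each returns a list of dicts, best first, with "confidence" (0 to 1); they miss things now and then, are a little off and sometimes report something else, mostly with a low value. They report only what shows in the picture. A call takes as long as a camera call.
- masks_of(thing, camera): "region" (420x560 bool, what is visible of it).
- tip_of(thing, camera): "location" ([x, y, z] in mm, in the coordinates of the camera as it stood for that picture, good to about 4 mm: a listed point, or the origin of a listed thing).
The state is a dict: "time_s": time; "joints": joint angles; "joint_velocities": joint speeds; "effort": joint torques, N m; "tool_pos": TCP position; "tool_rot": TCP orientation; "contact_force": force on the tool from outside, world axes, zero at the start; "wrist_torque": the same for the moment, N m; "opening": finger opening in mm; "gripper_force": force on a finger pad.
Only numpy, scipy, OpenCV 4.12 (cv2) and the standard library are available. Lean on these libraries where they do the work, as an engineer would, in place of code of your own. Each camera call takes 0.05 s, during which the arm holds its last target. There are 200 camera calls.

### The job

The soldering torch clamped in the small blue vice is being checked before its gas hose goes on. With the outside of the closed fingers, gripping nothing, push its hand lever in towards the black handle until it comes up firm against its stop, then take the fingers away so that it springs right back by itself. Then push it in to its stop again without forcing it onto the handle, and finish while holding it there so that I can gauge the gap; touch neither the handle nor the inside of the lever, and leave the other things where they lie.

Things in the scene. Friction and masses are not known exactly. Their poses are not given: they have to be found in the camera images.
- torch_vice: small blue bench vice, bolted down, gripping a brass soldering torch that lies level. Foot 76 x 122 mm, jaws 133 mm high. Origin: on the table under its middle. The torch axis runs along its own +y, towards the hose end, 115 mm up and 20 mm to its +x side. Its -x side, with lever and vice screw, faces the robot, turned by up to 26 degrees. Burner and neck rise to 225 mm at the -y end
- torch_handle: the bar: the torch's ribbed black handle, fixed, 26 to 28 mm thick and 118 mm long, with a 33 mm brass hose tail after it. Origin: on its axis at the end next to the brass valve; +y runs along it to the hose end. Its top is 129 mm above the table
- gas_lever: the steel hand lever beside the handle, swinging level about an upright pin. A flat bar 134 mm long, 4 mm thick, 18 mm high (106 to 124 mm above the table), with a rolled end. Origin on the pin; its own +y runs from pin to tip, its own +x points in towards the handle, the way to push
- lever_swing (a joint): swing of the lever's hub, rad, growing towards the handle: 0 at rest, 0.22 when its stop screw meets the stop. A light spring holds it out: 1.6 N at lever_press at rest, rising to 4 N at the stop. It stops dead there
- lever_press (a point): where to push: on the lever's outer flat face, 95 mm from the pin along the lever, at mid height. It travels about 23 mm to the stop
- lever_pin (a point): on the axis of the lever's pin, at the lever's mid height (115 mm above the table)
- lever_liner: red plastic liner on the inner face of the lever, facing the handle, 60 x 16 x 3 mm; not to be touched. Origin at its centre
- calliper: steel vernier calliper, 62 x 152 x 7, lying on the cream paper pad; sizes in mm; not part of the work. Origin at the centre of its underside
- brass_weight: brass weight with a knob, 33 wide, 44 high; sizes in mm; not part of the work. Origin at the centre of its underside
- flux_bottle: white bottle with a red cone spout, 37 wide, 96 high; sizes in mm; not part of the work. Origin at the centre of its underside
- pliers_red: pliers with red handles, 41 x 140 x 10, lying on the cream carton; sizes in mm; not part of the work. Origin at the centre of its underside
- loupe: black eye loupe, 36 wide, 27 high; sizes in mm; not part of the work. Origin at the centre of its underside
- wax_block: green wax block, 34 x 52 x 18; sizes in mm; not part of the work. Origin at the centre of its underside
- charcoal_block: black charcoal block, 38 x 54 x 26; sizes in mm; not part of the work. Origin at the centre of its underside
- lever_flex (a joint): give of the springy lever blade in its hub, rad, towards the handle and on top of the swing: 0 untouched, 0.015 as the stop is met, then firm: some 2.7 N per mm at lever_press, so 8 N there gives 0.032. At 0.075 (19 N at lever_press) the blade is forced onto the handle; below 0.064 (16 N) it stands clear of it

How it is judged (in metres and radians):
On the way, in this order (a step that is already met when the one before it is completed fails the run):
1. the lever is pushed in to its stop by the fingers (value of joint lever_swing above 0.212 rad and contact force between the fingers and gas_lever above 2 N), for 0.2 s.
2. the fingers are off the lever and it has sprung right back (value of joint lever_swing below 0.02 rad and contact force between the fingers and gas_lever below 0.1 N), for 0.2 s.
At the end, for the whole second after the job is handed in: The lever is held still against its stop by the fingers (swing over 0.212 of 0.22 rad, pushed by the fingers with over 2 N) and stands clear of the handle (flex under 0.064 rad; it meets the handle at 0.075) (all of step 1 and value of joint lever_flex below 0.064 rad and velocity of joint lever_flex between -0.05 and 0.05 rad/s); the arm keeps its last pose, push and grip.
It fails at once if the lever is forced onto the handle (flex over 0.068 rad) (value of joint lever_flex above 0.068 rad).
It fails at once if the fingers or the arm touch the handle (contact force between any of the fingers, the arm and torch_handle above 0.5 N).
It fails at once if the fingers reach round the lever and touch its inner liner (contact force between the fingers and lever_liner above 0.5 N).
It fails at once if one of the things lying about is moved by over 15 mm (distance of any of calliper, brass_weight, flux_bottle, pliers_red, loupe, wax_block, charcoal_block from where it was at the start of the episode above 0.015 m).
It also fails if it takes over 40 s, if anything falls off the work surface, if the arm or the gripper's body presses on something with over 40 N, if the wrist force passes 120 N, or if a joint passes its speed limit or range.

## Working session

There is one attempt and no reset: what is moved stays moved. The work goes in short steps, Python scripts to look and compute and a shell command to move; the robot and the scene stay as the last step left them, time stands still between calls to the robot, and variables do not carry over. Pictures are saved under pics/ and viewed, at most 10 in all, crops included, and the job is handed in when it is done.

```bash
mkdir -p pics; cat > h.py <<'E'
import numpy as np, cv2
from workcell import *
from scipy.spatial.transform import Rotation as R
def att(im):
    a=np.array(im["attitude"],float)
    return a if a.shape==(3,3) else R.from_rotvec(a).as_matrix() if a.size==3 else R.from_quat(a).as_matrix()
def world(im,p): return att(im)@np.array(p)+np.array(im["origin"])
def save(im,n): cv2.imwrite("pics/"+n,im["frame"][:,:,::-1])
E
python3 - <<'E'
from h import *
print(sense())
for c in("scene","top"):
    im=get_image(c); save(im,c+"0.png"); print(c,im["origin"],im["attitude"],im["camera_matrix"])
    for t in("torch_vice","torch_handle","gas_lever","lever_press","lever_pin","lever_liner","calliper","brass_weight","flux_bottle","pliers_red","loupe","wax_block","charcoal_block"):
        print(t,[(round(d["confidence"],2),world(im,d["location"]).round(0).tolist()) for d in tip_of(t,c)[:2]])
E
```

```text
{'time_s': 0.0, 'joints': array([-1.2619477 ,  0.46838095, -0.01159682,  1.60364977,  0.00600972,
        1.07140252, -0.05630836]), 'joint_velocities': array([-9.42511276e-04,  6.03524108e-05,  3.95756445e-04,  1.76272514e-03,
        2.98457749e-04,  1.51132148e-03, -1.87318954e-03]), 'effort': array([ 4.05504375e-05, -5.32374144e+01,  2.18857219e-02, -2.51297969e+01,
        1.14876629e-02,  7.77601119e-03, -5.68395933e-06]), 'tool_pos': array([223.88573363, 609.61579578, 230.32506365]), 'tool_rot': array([-5.49916997e-01, -3.09290379e+00,  2.82302126e-03]), 'contact_force': array([0.51265567, 0.13081879, 0.7728932 ]), 'wrist_torque': array([ 0.00281422, -0.07425298,  0.02174733]), 'gripper_force': 0.0, 'opening': 85.43776949943286}
scene [ -53.37046654 -557.22480994  618.00482825] [-2.00294298  0.90811201 -0.47855667] [[503.6094415    0.         273.69685737]
 [  0.         503.6094415  213.6159878 ]
 [  0.           0.           1.        ]]
torch_vice [(0.96, [543.0, -277.0, 2.0])]
torch_handle [(0.93, [593.0, -200.0, 114.0])]
gas_lever [(0.92, [557.0, -238.0, 113.0])]
lever_pr
[... 725 characters left out ...]
_vice [(0.64, [541.0, -279.0, 4.0]), (0.6, [452.0, -76.0, 24.0])]
torch_handle [(0.86, [595.0, -202.0, 114.0])]
gas_lever [(0.33, [570.0, -141.0, 116.0])]
lever_press [(0.71, [569.0, -141.0, 116.0])]
lever_pin [(0.42, [569.0, -140.0, 116.0])]
lever_liner [(0.73, [517.0, 61.0, -1.0]), (0.66, [392.0, -34.0, -4.0])]
calliper [(0.9, [451.0, -75.0, 27.0])]
brass_weight [(0.64, [386.0, 134.0, -1.0]), (0.34, [596.0, -204.0, 115.0])]
flux_bottle [(0.63, [518.0, 65.0, -4.0]), (0.26, [574.0, -143.0, 111.0])]
pliers_red [(0.83, [604.0, 170.0, 109.0])]
loupe [(0.7, [392.0, -35.0, -3.0])]
wax_block [(0.91, [379.0, -205.0, -1.0]), (0.32, [674.0, -187.0, 2.0])]
charcoal_block [(0.88, [676.0, -187.0, 0.0])]
```

View pics/scene0.png

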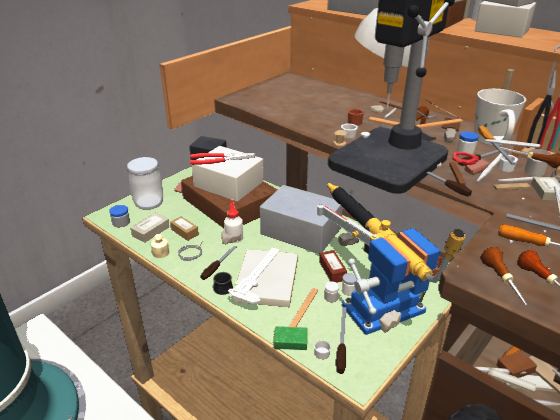

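View pics/top0.png

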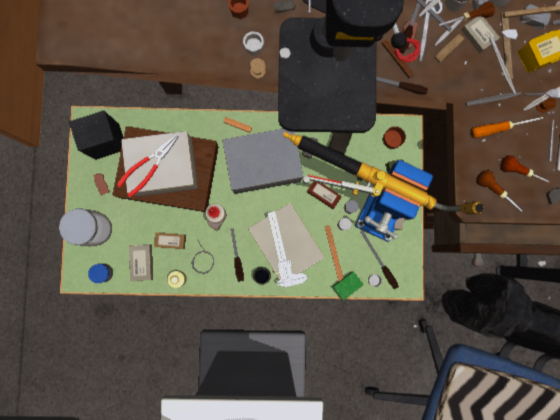

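The scene view shows the vice at px (390,275), lever from about (375,240) to (320,207), and the black handle ending at (335,190). The top view shows the lever from (372,188) to (305,179) and the handle from (362,170) to (290,137). The grey box ends at (302,180), clear of the press point. The networks' positions agree with this. The tool's y axis already lies along the handle direction, so I don't need to turn it.

```bash
python3 -m jog '{"hand":[0,0,0,0,0,0,0,0,0,0,0,0,0,0,0,0,0,0,0,0],"slide":[[0.015,-0.037,0],[0.015,-0.037,0],[0.015,-0.037,0],[0.015,-0.037,0],[0.015,-0.037,0],[0.015,-0.037,0],[0.015,-0.037,0],[0.015,-0.037,0],[0.015,-0.037,0],[0.015,-0.037,0],[0.015,-0.037,0],[0.015,-0.037,0],[0.015,-0.037,0],[0.015,-0.037,0],[0.015,-0.037,0],[0.015,-0.037,0],[0.015,-0.037,0],[0.015,-0.037,0],[0.015,-0.037,0],[0.015,-0.036,0]],"rot":[[0,0,0],[0,0,0],[0,0,0],[0,0,0],[0,0,0],[0,0,0],[0,0,0],[0,0,0],[0,0,0],[0,0,0],[0,0,0],[0,0,0],[0,0,0],[0,0,0],[0,0,0],[0,0,0],[0,0,0],[0,0,0],[0,0,0],[0,0,0]]}' 30
python3 - <<'E'
from h import *
s=sense(); print(s["time_s"],s["tool_pos"],s["tool_rot"],s["contact_force"],s["opening"])
for c in("scene","top"):
    im=get_image(c); save(im,c+"1.png")
    for t in("torch_vice","torch_handle","gas_lever","lever_press","lever_pin"):
        print(c,t,[(round(d["confidence"],2),world(im,d["location"]).round(0).tolist()) for d in tip_of(t,c)[:2]])
E
```

```text
time_s: 3.4
tool_pos: [524.6, -130.4, 231.6]
tool_rot: [0.55, 3.092, 0.0]
contact_force: [1.3, 0.5, 0.1]
opening: -0.1
gripper_force: 0.0
3.4 [ 524.58319373 -130.37767568  231.58502053] [5.49552515e-01 3.09239024e+00 3.79861226e-04] [1.30438119 0.49317034 0.09344886] -0.05031418476730441
scene torch_vice [(0.94, [540.0, -279.0, 2.0])]
scene torch_handle []
scene gas_lever [(0.58, [558.0, -236.0, 115.0])]
scene lever_press [(0.93, [570.0, -145.0, 118.0])]
scene lever_pin [(0.63, [556.0, -239.0, 113.0]), (0.57, [559.0, -239.0, 116.0])]
top torch_vice []
top torch_handle []
top gas_lever []
top lever_press [(0.39, [604.0, 173.0, 110.0])]
top lever_pin []
```

```bash
python3 -m jog '{"hand":[0,0,0,0],"slide":[[0.0,-0.003,-0.04],[0,0,-0.04],[0,0,-0.041],[0,0,0]],"rot":[[0,0,0],[0,0,0],[0,0,0],[0,0,0]]}'
python3 - <<'E'
from h import *
im=get_image("scene"); cv2.imwrite("pics/s2.png",cv2.resize(im["frame"][150:330,260:480,::-1],None,fx=3,fy=3,interpolation=cv2.INTER_CUBIC))
E
```

```text
time_s: 4.4
tool_pos: [520.1, -130.5, 105.8]
tool_rot: [-0.547, -3.083, 0.001]
contact_force: [-0.1, 0.2, -0.1]
opening: 0.0
gripper_force: 0.0
```

View pics/s2.png

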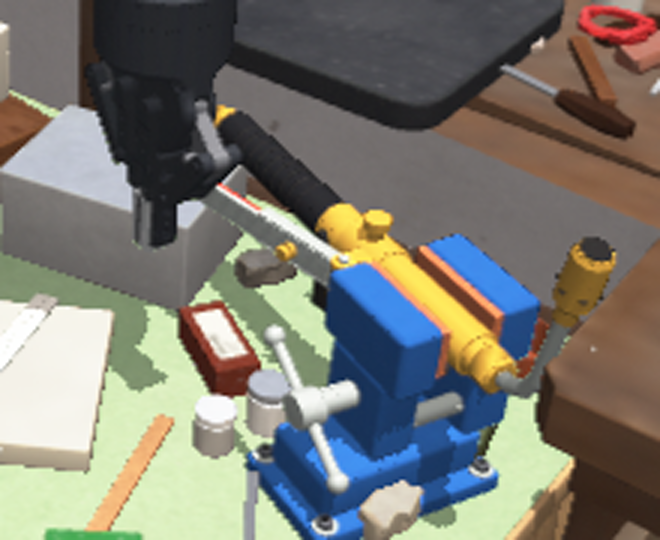

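The crop shows the closed fingers at (155,220), standing free on the outer side of the lever, which runs from (220,195) to (340,260). I'll approach and feel for it.

```bash
python3 -m jog '{"hand":[0,0,0,0],"slide":[[0.010,-0.003,0.003],[0.01,-0.003,0],[0,0,0],[0,0,0]],"rot":[[0,0,0],[0,0,0],[0,0,0],[0,0,0]]}'
python3 -m jog '{"hand":[0,0,0,0,0],"slide":[[0.004,-0.001,0],[0.004,-0.001,0],[0.004,-0.001,0],[0,0,0],[0,0,0]],"rot":[[0,0,0],[0,0,0],[0,0,0],[0,0,0],[0,0,0]]}'
```

```text
time_s: 4.85
tool_pos: [545.1, -138.1, 114.5]
tool_rot: [0.55, 3.091, 0.0]
contact_force: [0.3, 0.1, -0.3]
opening: -0.3
gripper_force: 0.0
time_s: 5.35
tool_pos: [556.0, -140.9, 113.1]
tool_rot: [-0.55, -3.093, 0.0]
contact_force: [0.4, -0.4, 0.6]
opening: 0.0
gripper_force: 0.0
```

```bash
python3 -m jog '{"hand":[0,0,0,0],"slide":[[0.003,-0.001,-0.002],[0.003,-0.001,-0.001],[0,0,0],[0,0,0]],"rot":[[0,0,0],[0,0,0],[0,0,0],[0,0,0]]}'
python3 -m jog '{"hand":[0,0,0,0],"slide":[[0.003,-0.001,0],[0.002,0,0],[0,0,0],[0,0,0]],"rot":[[0,0,0],[0,0,0],[0,0,0],[0,0,0]]}'
python3 -m jog '{"hand":[0,0,0,0],"slide":[[0.003,-0.001,0],[0.002,0,0],[0,0,0],[0,0,0]],"rot":[[0,0,0],[0,0,0],[0,0,0],[0,0,0]]}'
```

```text
time_s: 5.75
tool_pos: [561.7, -142.7, 110.1]
tool_rot: [-0.55, -3.092, -0.0]
contact_force: [-2.6, 1.7, 0.0]
opening: -0.1
gripper_force: 0.9
time_s: 6.15
tool_pos: [566.8, -143.9, 110.2]
tool_rot: [-0.55, -3.093, 0.0]
contact_force: [-2.8, 1.1, 0.6]
opening: 0.3
gripper_force: 1.2
time_s: 6.55
tool_pos: [571.8, -145.3, 110.2]
tool_rot: [-0.551, -3.093, 0.001]
contact_force: [-3.0, -1.7, 0.3]
opening: -0.1
gripper_force: 1.5
```

```bash
Z='"rot":[[0,0,0],[0,0,0],[0,0,0]]'; python3 -m jog '{"hand":[0,0,0],"slide":[[0.003,-0.001,0],[0,0,0],[0,0,0]],"rot":[[0,0,0],[0,0,0],[0,0,0]]}'
python3 -m jog '{"hand":[0,0,0],"slide":[[0.002,-0.001,0],[0,0,0],[0,0,0]],"rot":[[0,0,0],[0,0,0],[0,0,0]]}'
python3 - <<'E'
from h import *
im=get_image("scene"); cv2.imwrite("pics/s3.png",cv2.resize(im["frame"][150:270,280:440,::-1],None,fx=5,fy=5,interpolation=cv2.INTER_CUBIC))
f=[]
for i in range(4): get_image("scene"); f.append(sense()["contact_force"])
print(np.mean(f,0),np.std(f,0))
E
```

```text
time_s: 6.85
tool_pos: [574.8, -146.2, 110.2]
tool_rot: [-0.55, -3.093, 0.001]
contact_force: [-4.6, -1.5, 0.9]
opening: 0.0
gripper_force: 1.8
time_s: 7.15
tool_pos: [576.8, -146.9, 110.2]
tool_rot: [-0.55, -3.093, 0.0]
contact_force: [-4.1, -0.3, 0.6]
opening: 0.3
gripper_force: 1.9
[-5.11800853 -0.69722943  0.4059634 ] [0.33186673 0.36900481 0.1787407 ]
```

View pics/s3.png

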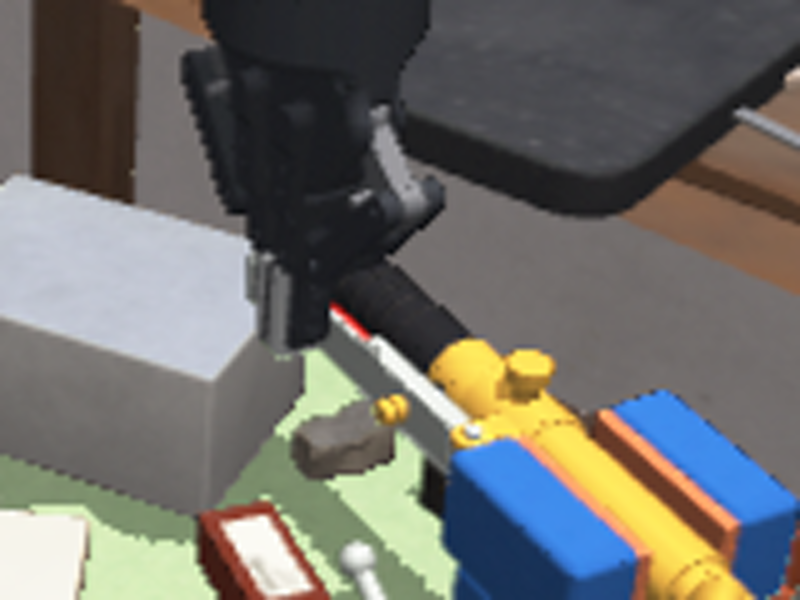

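The fingers, at (290,330), are pressing the lever's outer face. The handle still shows a gap beyond the red liner at (350,320). I'll go on in 1 mm steps.

```bash
cat > f.py <<'E'
from h import *
f=[]
for i in range(6): get_image("scene"); f.append(sense()["contact_force"])
print(np.mean(f,0).round(2),sense()["tool_pos"].round(1),sense()["time_s"])
E
for k in 1; do python3 -m jog '{"hand":[0,0],"slide":[[0.001,-0.0003,0],[0,0,0]],"rot":[[0,0,0],[0,0,0]]}' >/dev/null; python3 f.py; done
python3 -m jog '{"hand":[0,0],"slide":[[0.001,-0.0003,0],[0,0,0]],"rot":[[0,0,0],[0,0,0]]}' >/dev/null; python3 f.py
```

```text
[-5.51 -1.06  0.54] [ 577.9 -147.2  110.3] 7.9
[-5.72 -1.02  0.49] [ 578.5 -147.4  110.2] 8.4
```

```bash

python3 -m jog '{"hand":[0,0],"slide":[[0.001,-0.0003,0],[0,0,0]],"rot":[[0,0,0],[0,0,0]]}' >/dev/null; python3 f.py
python3 -m jog '{"hand":[0,0],"slide":[[0.001,-0.0003,0],[0,0,0]],"rot":[[0,0,0],[0,0,0]]}' >/dev/null; python3 f.py
```

```text
[-6.72 -0.97  1.25] [ 578.9 -147.6  110. ] 8.9
[-8.03 -0.69  1.71] [ 579.4 -147.7  109.8] 9.4
```

```bash

python3 -m jog '{"hand":[0,0],"slide":[[0.001,-0.0003,0],[0,0,0]],"rot":[[0,0,0],[0,0,0]]}' >/dev/null; python3 f.py
```

```text
[-9.12 -0.09  1.93] [ 579.8 -148.   109.7] 9.9
```

The lever is firm on its stop: about 2.5 N/mm now, against about 0.3 before. Now I'll release it.

```bash

python3 -m jog '{"hand":[0,0,0,0,0,0,0],"slide":[[-0.01,0.003,0],[-0.015,0.005,0],[-0.015,0.005,0],[0,0,0],[0,0,0],[0,0,0],[0,0,0]],"rot":[[0,0,0],[0,0,0],[0,0,0],[0,0,0],[0,0,0],[0,0,0],[0,0,0]]}'
python3 f.py; python3 - <<'E'
from h import *
im=get_image("scene"); cv2.imwrite("pics/s4.png",cv2.resize(im["frame"][150:270,280:440,::-1],None,fx=5,fy=5,interpolation=cv2.INTER_CUBIC))
print([(d["confidence"],world(im,d["location"]).round(0)) for d in tip_of("lever_press","scene")[:2]])
E
```

```text
time_s: 10.6
tool_pos: [543.2, -135.5, 110.5]
tool_rot: [0.549, 3.092, -0.0]
contact_force: [0.5, 0.3, -0.6]
opening: -0.0
gripper_force: 0.0
[-0.28 -0.24 -0.43] [ 542.1 -135.4  110.2] 10.9
[(0.81, array([ 570., -145.,  116.]))]
```

View pics/s4.png

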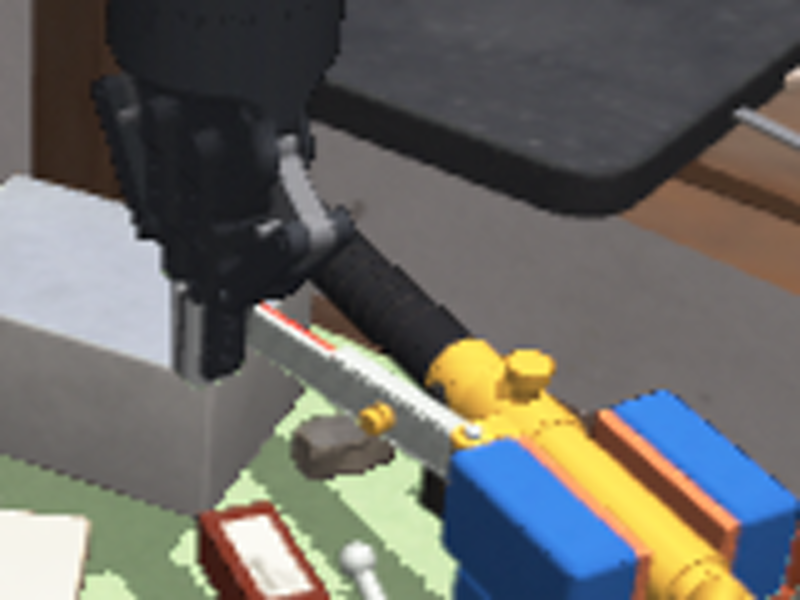

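The lever has sprung back to rest, with the press point at (570,-145) as before, and the fingers at (210,340) are off it with no force. Now the second push.

```bash

python3 -m jog '{"hand":[0,0,0,0,0,0,0,0,0,0,0],"slide":[[0.008,-0.003,0],[0.006,-0.002,0],[0.004,-0.001,0],[0.004,-0.001,0],[0.004,-0.001,0],[0.004,-0.001,0],[0.004,-0.001,0],[0.002,-0.001,0],[0.001,-0.001,0],[0,0,0],[0,0,0]],"rot":[[0,0,0],[0,0,0],[0,0,0],[0,0,0],[0,0,0],[0,0,0],[0,0,0],[0,0,0],[0,0,0],[0,0,0],[0,0,0]]}'; python3 f.py
python3 -m jog '{"hand":[0,0],"slide":[[0.001,0,0],[0,0,0]],"rot":[[0,0,0],[0,0,0]]}' >/dev/null; python3 f.py
```

```text
time_s: 12.1
tool_pos: [578.7, -146.9, 110.1]
tool_rot: [-0.549, -3.092, -0.001]
contact_force: [-3.5, 3.0, 0.2]
opening: -0.3
gripper_force: 2.4
[-4.26  2.81  1.02] [ 578.8 -147.   110.2] 12.4
[-5.77  3.06  0.89] [ 579.2 -147.1  110.1] 12.9
```

```bash

python3 -m jog '{"hand":[0,0,0,0],"slide":[[0.001,0,0],[0,0,0],[0,0,0],[0,0,0]],"rot":[[0,0,0],[0,0,0],[0,0,0],[0,0,0]]}' >/dev/null; python3 f.py; python3 f.py
python3 - <<'E'
from h import *
im=get_image("scene"); cv2.imwrite("pics/s5.png",cv2.resize(im["frame"][150:270,280:440,::-1],None,fx=5,fy=5,interpolation=cv2.INTER_CUBIC))
E
```

```text
[-6.79  2.56  1.8 ] [ 579.7 -147.2  109.9] 13.6
[-6.37  2.51  1.9 ] [ 579.7 -147.2  109.9] 13.9
```

View pics/s5.png

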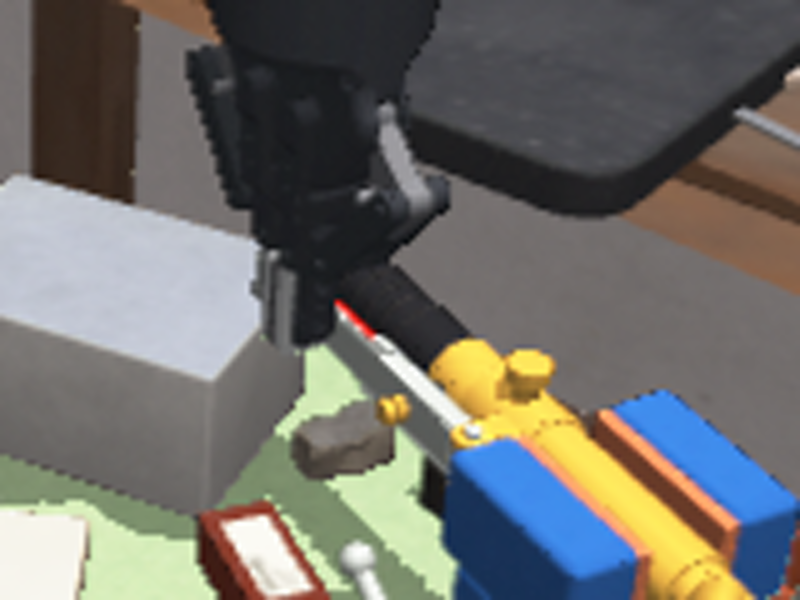

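The lever is held at the same place where it was firm before, at about 7 N and clear of the handle, with the fingers on its outer face only. I'm handing in.

```bash
python3 -c "
from workcell import close_job
print(close_job())"
```

```text
the job is handed in; nothing more can be done
None
```

I pushed the lever to its stop, let it spring right back, then pushed it in again and handed the job in while holding it there at about 7 N; no verdict came back.

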